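Fit the pivot pin of a bench magnifier

TASK

Take the red-headed pivot pin out of its wooden block and thread it straight down through the blue bracket's upper ear, the eye of the magnifier's arm and the lower ear, then press it fully home, so that it drives the yellow bush down and its flange lies flush on the upper ear; then let go of it. The bracket may stand off to one side on its rail and a little high or low, so feel gently for the hole: never press the pin or the fingers against the magnifier mount with more than 45 N. Leave the roll of tape, the circuit board and the screwdriver alone.

Things in the scene. Friction and masses are not known exactly. Their poses are not given: they have to be found in the camera images.
- pin_mid (a point): Centre, half-way up, of the loose pivot pin (about 90 g, 98 mm long, upright in its block), z up the pin. Red plastic head from 21 to 49 mm above this point: 24 mm along the pin's x, 16 mm along its y, grip it across the 16 mm. Below the head a steel flange 24 mm across, 4 mm thick, then a 10 mm steel shaft 66 mm long; its tip, 49 mm below this point, tapers to 8 mm over the last 3 mm.
- pin: The same pivot pin; its origin is at the tip, z up the pin.
- block: Fixed wooden block that holds the pin, 90 x 60 x 72 mm (x, y, height), origin at the centre of its underside. The pin hangs by its flange in a 14 mm hole right through its middle; lift it 70 mm to draw it out.
- mount: Fixed foot of the magnifier mount: dark plate 75 x 130 mm (x, y), origin at the centre of its underside, z up, with a rail along y. A blue C-shaped bracket with two ears sits on the rail; the eye of the magnifier arm lies between the ears, the arm reaching out along +x, lens centre 165 mm away. The bracket was clamped 0 to 3 mm higher or lower than the heights given here (not measured).
- bush (a joint): Yellow retaining bush just under the lower ear, in line with the holes; the value is how far it has been pushed down (m), 0 at the start, 0.012 when the pin is fully home and its flange is on the upper ear. A stiff friction fit: it moves down only under a steady push of about 6 N and stays where it is left. The flange then stops the pin hard.
- tape_center (a point): Bystander: blue roll of tape lying flat, 68 mm across, 20 mm high; point at its centre.
- board_mid (a point): Bystander: green circuit board lying flat, 100 x 150 mm, parts on it up to 18 mm high; point at the centre of its underside.
- driver_grip (a point): Bystander: screwdriver with a green handle lying flat; point on its handle.
- ear_top (a point): Point fixed on the mount over the rail's middle, at the nominal height of the upper ear's top, 86 (+-3) mm above the table; axes as the mount's. The vertical hole line has x = 0 here, but the bracket was left anywhere from -10 to +10 mm along y (not measured); pushed sideways with over 9 N it slides, at most 12 mm from the middle. Ears: 60 mm along y, x -30 to 20 mm, 10 mm thick. Holes 11.6 mm, mouths chamfered 1.5 mm.
- eye_level (a point): Point fixed on the mount, 27 mm below ear_top, at the nominal mid-height of the arm's eye. Measured down from the upper ear's top face: arm eye 22 to 32 mm, lower ear 42 to 52 mm, top of the yellow bush 54 mm, pin tip when fully home 66 mm. The eye is up to 2 mm out of line with the ears along y; it slides aside under about 1.5 N, so the tapered tip centres it when pushed down. Its hole is as theirs.
Mind the look-alikes: they are no part of the job. Of the things shaped like the pin, the bare steel one is meant.

How it is judged:
By the outcome, as a careful person would: the job done as asked, in the order asked, and still so for the second after the job is handed in, with the robot touching nothing.
It also fails if it takes over 72 s, if anything falls off the work surface, if the arm or the gripper's body presses on something with over 40 N, if the wrist force passes 120 N, or if a joint passes its speed limit or range.

ROBOT

A 6-joint arm with a two-finger parallel gripper is mounted at the origin on the work surface. World frame = base frame: x ahead of the robot, y to its left, z up, the work surface at z = 0. Lengths are in m, angles in degrees, forces in N, time in s.
With the tool pointing down it reaches from about 0.35 to 0.975 m from the base axis. Payload 4.9 kg.
Tool frame: the origin (TCP) lies midway between the tips of the shut fingers; the grasp point (between the pads) lies 19 mm behind it; x points along the fingers, y is the direction in which the jaws open and shut, and the axes are right-handed (so a half turn about x gives the same grasp; the last joint's range is limited). The gripper opens to 85 mm and grips with 20 to 120 N. Pads are 22 mm wide; open, the fingers measure 114 mm over their backs; the gripper's body (76 mm by 85 mm) begins 54 mm behind the grasp point. The pads swing forward as they close: fully open they stand 13 mm farther back than shut.
Start: joints at [56.723, 3.019, 92.412, -0, 84.569, -6.818], TCP at [0.278, 0.56, 0.231] pointing down, gripper open.
Joint ranges: [-172.51, 172.51], [-57.92, 126.97], [3.15, 148.05], [-58.71, 238.71], [5.1, 150.11], [-179.66, 179.66]. Speed limits (degrees/s): [147.25, 147.25, 180, 180, 180, 180].

INTERFACE

Orientations are given as a 3x3 rotation matrix whose columns are the frame's x, y, z axes.
In Python, from rig import * gives the robot as it stands.
- The arm moves only by the tool move_arm, never from a script. Its argument "rows" is a list of rows, each an object with "offset": the shift along the tool's x, y, z normalised to -1 to 1, where 1 is 0.12 m, a list of three; "rot": the turn, a rotation vector about the tool's x, y, z normalised to -1 to 1, where 1 is pi/4 rad, a list of three; "hand": the opening, from 0 (shut) to 1 (fully open). A call has 1 to 12 rows; each row shifts and turns the commanded pose from where the row before left it, along the tool's axes as they then stand; what a row does not reach is not made up. A row lasts 1/12 s, in which the tool goes at most 41.7 mm and 7.16 degrees, less where a joint would pass 70% of its speed; a pose out of reach is approached as far as the arm can. A call with a number of a shift or a turn outside -1 to 1 is refused whole. A call with a gripper value outside its range is refused whole. The fingers move at their own pace and stop on an object; "force" is the grip in N (left out, the last holds). Time passes only in rows, so rows that do not move let the fingers close. It gives the time, the measured TCP pose, the force and the opening at its end, in the units of the state.
- observe(): the state, without advancing time (a new reading comes with each control period).
- snapshot(name): name is "scene" or "top" or "wrist"; returns a dict with "image" (400x640x3 uint8, red, green, blue), "range_z" (400x640 float32, m along the optical axis (not along the pixel's ray), 0 where there is no reading), "intrinsics" (3x3 intrinsics, pixels), "extrinsics" (4x4, takes a point from camera to world coordinates); the wrist camera has in their place "hand_eye" (4x4, takes a point from camera to tool coordinates, whose origin is the TCP and whose axes are the tool frame's). Camera axes: x right, y down, z forward; pixel columns grow to the right and rows downward; lengths in m; the calibration is good to about 2 mm. The wrist camera is an equidistant fisheye: a pixel r from the principal point sees the ray r / f radians off the axis. A picture is of the moment at which its call begins: read the wrist's pose just before it.
- sign_off(): hands the job in, once; it reports no verdict.
The state is a dict: "time_s": time; "joints": joint angles; "qvel": joint speeds; "tau": joint torques, N m; "position": TCP position; "tcp_rot": TCP orientation; "contact_force": force on the tool from outside, world axes, zero at the start; "moment": the same for the moment, N m; "gripper_width": finger opening in m.
Only numpy, scipy, OpenCV 4.12 (cv2) and the standard library are available. Lean on these libraries where they do the work, as an engineer would, in place of code of your own. Each camera call takes 0.05 s, during which the arm holds its last target. There are 200 camera calls.

## Working session

There is one attempt and no reset: what is moved stays moved. The work goes in short steps, Python scripts to look and compute and a tool call to move; the robot and the scene stay as the last step left them, time stands still between calls to the robot, and variables do not carry over. Pictures are saved under pics/ and viewed, about 8 in all and at most 12, crops included, and the job is handed in when it is done.

Besides the shell and the picture viewer there is one more tool, called after ">>>" in YAML: its name, and indented under it one key for each argument. move_arm: Moves the arm, as the interface text tells. Its arguments: {"type":"object","properties":{"rows":{"type":"array"},"force":{"type":"number"}},"required":["rows"]}

```bash
mkdir -p pics; ls
cat > h.py <<'E'
from rig import *
import numpy as np, cv2
np.set_printoptions(precision=4,suppress=True)
def save(n,im,s=1): cv2.imwrite('pics/'+n,cv2.resize(im[:,:,::-1],None,fx=s,fy=s,interpolation=cv2.INTER_CUBIC))
def cloud(s):
    K=s['intrinsics'];z=s['range_z'];v,u=np.mgrid[:400,:640]
    P=np.stack([(u-K[0,2])/K[0,0]*z,(v-K[1,2])/K[1,1]*z,z],-1)
    E=s['extrinsics'];return P@E[:3,:3].T+E[:3,3]
E
python3 - <<'E'
from h import *
o=observe();print(o)
a=snapshot('top');b=snapshot('scene')
np.savez('a.npz',**a);np.savez('b.npz',**b)
print(a['extrinsics'],a['intrinsics'],b['extrinsics'])
save('top.png',a['image']);save('scene.png',b['image'])
E
```

```text
pics
{'time_s': 0.0, 'joints': array([56.7208,  3.0592, 92.4935, -0.0017, 84.5665, -6.8198]), 'qvel': array([ 0.0429,  0.0501,  0.0085,  0.0469,  0.0309, -0.1286]), 'tau': array([  0.0008, -39.3691, -37.0173,  -0.0001,   0.0069,   0.    ]), 'position': array([0.2782, 0.559 , 0.23  ]), 'tcp_rot': array([[-0.0011,  0.4456,  0.8953],
       [-0.0018,  0.8952, -0.4456],
       [-1.    , -0.0021, -0.0002]]), 'contact_force': array([-0.0211, -0.313 ,  0.282 ]), 'moment': array([-0.0575,  0.0483, -0.0238]), 'gripper_width': 0.0855992203698654}
[[ 0.0135 -0.9842  0.1767  0.2767]
 [-0.9999 -0.0139 -0.0012  0.0057]
 [ 0.0036 -0.1767 -0.9843  1.343 ]
 [ 0.      0.      0.      1.    ]] [[485.2592   0.     316.0668]
 [  0.     485.2592 190.6058]
 [  0.       0.       1.    ]] [[ 0.5527  0.468  -0.6895  1.2773]
 [ 0.8333 -0.2979  0.4657 -0.5305]
 [ 0.0126 -0.832  -0.5546  0.713 ]
 [ 0.      0.      0.      1.    ]]
```

View pics/top.png

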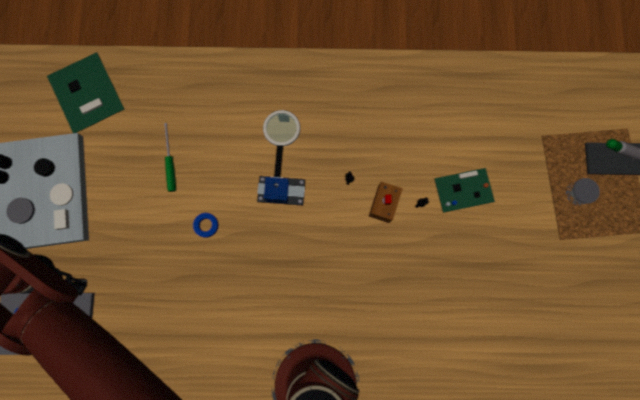

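View pics/scene.png

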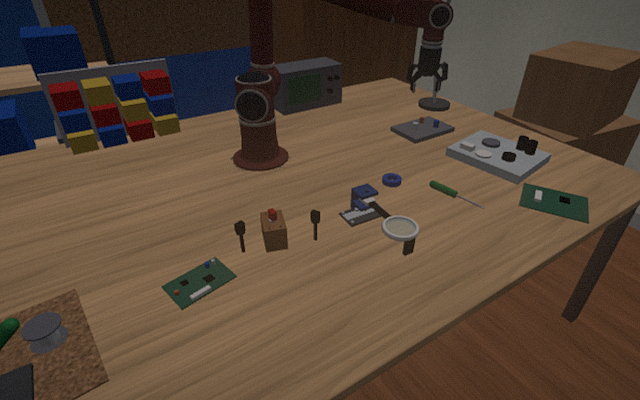

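The top view shows the red-headed pin in its block at about (388,200). The mount is at (281,190) with the lens at (281,128), and the dark look-alikes stand at (349,178) and (422,202). The tape, board and driver are clear of these. Next I measure the positions.

```bash
cat > m.py <<'E'
from h import *
for n,boxes in (('a',dict(pin=(360,425,175,230),mount=(250,315,165,215),)),('b',dict(pin=(255,295,200,255),mount=(330,395,175,230)))):
    s=dict(np.load(n+'.npz'));P=cloud(s);hsv=cv2.cvtColor(s['image'],cv2.COLOR_RGB2HSV)
    H,S,V=[hsv[...,i].astype(int) for i in range(3)]
    def box(k):
        m=np.zeros((400,640),bool);a=boxes[k];m[a[2]:a[3],a[0]:a[1]]=1;return m
    red=box('pin')&((H<6)|(H>174))&(S>170)&(V>90)
    blue=box('mount')&(H>100)&(H<130)&(S>120)
    for nm,m in (('red',red),('blue',blue)):
        p=P[m];print(n,nm,m.sum(),np.median(p,0),p.min(0),p.max(0))
        zt=np.percentile(p[:,2],90);q=p[p[:,2]>zt-.006];print('  top',zt,q.mean(0),q.min(0),q.max(0))
        r=cv2.minAreaRect(q[:,:2].astype(np.float32)*1000);print('  rect',r)
    m=box('pin')&(abs(P[...,2]-.072)<.006)
    print('block',m.sum(),cv2.minAreaRect(P[m][:,:2].astype(np.float32)*1000))
    if n=='a':
        m=box('mount')&(P[...,2]>.006)&(P[...,2]<.03)
        print('plate',m.sum(),P[m].min(0),P[m].max(0),cv2.minAreaRect(P[m][:,:2].astype(np.float32)*1000))
        crop=s['image'][110:240,240:440];save('crop.png',crop,4)
        m=np.zeros((400,640),bool);m[105:150,258:305]=1;m&=(P[...,2]>.03)
        print('lens',P[m].mean(0),cv2.minAreaRect(P[m][:,:2].astype(np.float32)*1000))
        for b in ((338,360,165,190),(410,432,192,212)):
            q=P[b[2]:b[3],b[0]:b[1]].reshape(-1,3);q=q[q[:,2]>.02];print('look',q.mean(0),q.max(0))
E
python3 m.py
```

```text
a red 49 [ 0.4818 -0.1816  0.1024] [ 0.4713 -0.1905  0.0846] [ 0.491  -0.176   0.1101]
  top 0.10668845853292645 [ 0.4805 -0.182   0.1043] [ 0.4713 -0.1904  0.1009] [ 0.4905 -0.1768  0.1101]
  rect ((480.89495849609375, -183.6055908203125), (13.449136734008789, 19.228857040405273), 89.05854797363281)
a blue 543 [0.5025 0.1101 0.0835] [0.2767 0.0057 0.0028] [0.5512 0.1525 1.343 ]
  top 0.08726023488652031 [0.5044 0.1099 0.0971] [0.2767 0.0057 0.0813] [0.538  0.1412 1.343 ]
  rect ((404.0820007324219, 80.38873291015625), (286.7572326660156, 70.81795501708984), 16.50013542175293)
block 688 ((471.1346435546875, -216.58743286132812), (128.80743408203125, 91.15251159667969), 72.03672790527344)
plate 593 [0.4494 0.0121 0.006 ] [0.5888 0.1863 0.0296] ((519.0745849609375, 99.50907135009766), (139.4609375, 173.56295776367188), 0.7916800379753113)
lens [0.6777 0.1004 0.0677] ((501.831298828125, 80.92728424072266), (463.9578552246094, 100.84740447998047), 6.207393169403076)
look [ 0.5296 -0.0802  0.1334] [0.5542 0.0057 1.343 ]
look [ 0.4677 -0.2634  0.1402] [0.4896 0.0057 1.343 ]
b red 21 [ 0.4827 -0.1843  0.1033] [ 0.4445 -0.1898  0.0707] [ 0.4923 -0.1581  0.1046]
  top 0.10433916180543601 [ 0.4818 -0.184   0.1032] [ 0.4723 -0.1898  0.1017] [ 0.4923 -0.1785  0.1046]
  rect ((482.2320556640625, -184.0756072998047), (10.691179275512695, 20.19643211364746), 86.80345153808594)
b blue 44 [0.4137 0.2876 0.0192] [ 0.3852  0.0944 -0.0003] [0.5334 0.3266 0.0856]
  top 0.0840369758464338 [0.4977 0.1276 0.0843] [0.4825 0.0944 0.0826] [0.5334 0.1389 0.0856]
  rect ((498.5646057128906, 126.5079574584961), (65.04401397705078, 30.28937339782715), 38.47531509399414)
block 398 ((481.08868408203125, -184.88824462890625), (60.12277603149414, 95.06100463867188), 72.5894546508789)
```

View pics/crop.png

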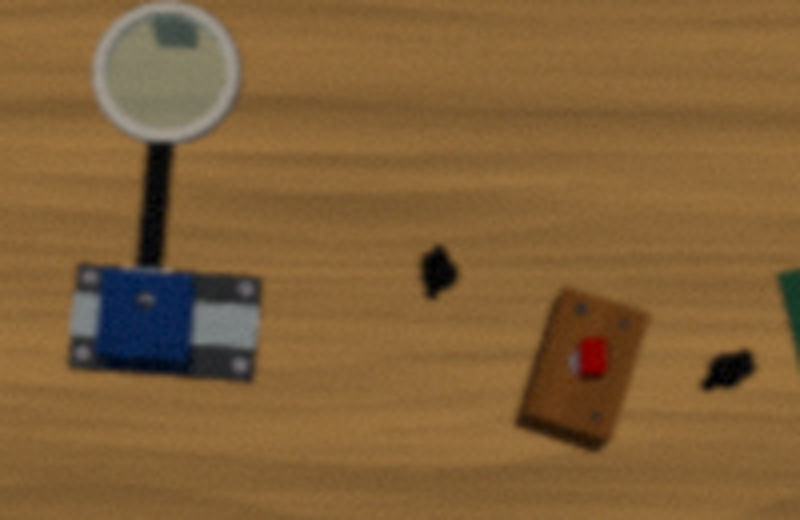

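```bash
cat >> h.py <<'E'
def ray_plane(s,uv,z):
    K=s['intrinsics'];E=s['extrinsics'];d=E[:3,:3]@np.array([(uv[0]-K[0,2])/K[0,0],(uv[1]-K[1,2])/K[1,1],1]);c=E[:3,3]
    return c+d*(z-c[2])/d[2]
def wray(s,o,uv,z):
    K=s['intrinsics'];x=(uv[0]-K[0,2])/K[0,0];y=(uv[1]-K[1,2])/K[1,1];r=np.hypot(x,y)
    d=np.array([x/r*np.sin(r),y/r*np.sin(r),np.cos(r)]);M=s['hand_eye']
    R=o['tcp_rot'];d=R@M[:3,:3]@d;c=R@M[:3,3]+o['position'];return c+d*(z-c[2])/d[2]
E
python3 - <<'E'
from h import *
s=dict(np.load('a.npz'))
f=lambda x,y,z:print((x,y),ray_plane(s,(240+x/4,110+y/4),z))
f(146,299,.086)
for c in ((80,265),(262,279),(253,380),(70,368)): f(*c,.008)
for c in ((568,288),(650,315),(600,437),(518,420)): f(*c,.072)
for c in ((582,338),(607,340),(605,377),(582,376)): f(*c,.104)
f(166,73,.06); f(148,268,.06)
w=snapshot('wrist');print(w['hand_eye'],w['intrinsics'])
E
```

```text
(146, 299) [0.5165 0.1088 0.086 ]
(80, 265) [0.555  0.1622 0.008 ]
(262, 279) [0.5468 0.0342 0.008 ]
(253, 380) [0.4751 0.0392 0.008 ]
(70, 368) [0.4818 0.1666 0.008 ]
(568, 288) [ 0.5307 -0.1715  0.072 ]
(650, 315) [ 0.5131 -0.226   0.072 ]
(600, 437) [ 0.4309 -0.1916  0.072 ]
(518, 420) [ 0.4414 -0.1376  0.072 ]
(582, 338) [ 0.4914 -0.1758  0.104 ]
(607, 340) [ 0.4903 -0.192   0.104 ]
(605, 377) [ 0.466  -0.1904  0.104 ]
(582, 376) [ 0.4665 -0.1755  0.104 ]
(166, 73) [0.6798 0.1016 0.06  ]
(148, 268) [0.5428 0.1101 0.06  ]
[[-0.0002 -0.3033  0.9529 -0.1433]
 [ 1.     -0.0008 -0.      0.0015]
 [ 0.0007  0.9529  0.3033 -0.0766]
 [ 0.      0.      0.      1.    ]] [[309.7069   0.     323.6422]
 [  0.     309.7069 203.7406]
 [  0.       0.       1.    ]]
```

>>> move_arm:
  rows:
    - {"offset":[-0.02,-0.2,0.26],"rot":[0,0,0],"hand":0.5}
    - {"offset":[-0.02,-0.2,0.26],"rot":[0,0,0],"hand":0.5}
    - {"offset":[-0.02,-0.2,0.26],"rot":[0,0,0],"hand":0.5}
    - {"offset":[-0.02,-0.2,0.26],"rot":[0,0,0],"hand":0.5}
    - {"offset":[-0.02,-0.2,0.26],"rot":[0,0,0],"hand":0.5}
    - {"offset":[-0.02,-0.2,0.26],"rot":[0,0,0],"hand":0.5}
    - {"offset":[-0.02,-0.2,0.26],"rot":[0,0,0],"hand":0.5}
    - {"offset":[-0.02,-0.2,0.26],"rot":[0,0,0],"hand":0.5}
    - {"offset":[-0.02,-0.2,0.26],"rot":[0,0,0],"hand":0.5}
    - {"offset":[-0.02,-0.2,0.26],"rot":[0,0,0],"hand":0.5}
    - {"offset":[-0.02,-0.2,0.26],"rot":[0,0,0],"hand":0.5}
    - {"offset":[-0.02,-0.2,0.26],"rot":[0,0,0],"hand":0.5}

```text
time_s: 1.15
position: [0.4856, 0.133, 0.2601]
tcp_rot: [[0.0, 0.446, 0.895], [0.0, 0.895, -0.446], [-1.0, 0.0, 0.0]]
contact_force: [-0.5, -0.1, -0.4]
gripper_width: 0.0429
```

>>> move_arm:
  rows:
    - {"offset":[0,0,0],"rot":[-0.15,0,0],"hand":0.5}
    - {"offset":[0,0,0],"rot":[-0.15,0,0],"hand":0.5}
    - {"offset":[0,0,0],"rot":[-0.15,0,0],"hand":0.5}
    - {"offset":[0,0,0],"rot":[-0.14,0,0],"hand":0.5}
    - {"offset":[0,0,0],"rot":[0,0,0],"hand":0.5}
    - {"offset":[0,0,0],"rot":[0,0,0],"hand":0.5}

```text
time_s: 1.65
position: [0.4852, 0.1348, 0.2598]
tcp_rot: [[-0.001, 0.001, 1.0], [-0.0, 1.0, -0.001], [-1.0, -0.0, -0.001]]
contact_force: [0.3, 0.2, -1.4]
gripper_width: 0.043
```

Run:
```python
from h import *
o=observe();print(o['position'],o['tcp_rot'],o['joints'])
w=snapshot('wrist');np.savez('w1.npz',**w,R=o['tcp_rot'],p=o['position']);save('w1.png',w['image'],1.25)
```

```text
[0.4852 0.1348 0.2598] [[-0.0005  0.0013  1.    ]
 [-0.      1.     -0.0013]
 [-1.     -0.     -0.0005]] [  7.0547 -14.8291 106.2605   0.0015  88.5994 -82.872 ]
```

View pics/w1.png

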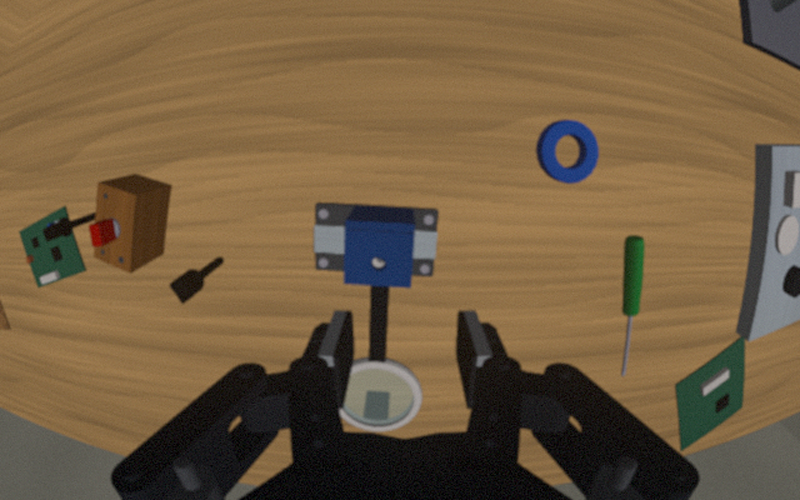

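The wrist view shows the bracket hole at (379,262), the plate corners around it, and the pin's block at the left with the red head at (103,232).

Run:
```python
from h import *
w=dict(np.load('w1.npz'));o=dict(tcp_rot=w['R'],position=w['p'])
im=w['image'];hsv=cv2.cvtColor(im,cv2.COLOR_RGB2HSV)
m=((hsv[...,0]>100)&(hsv[...,0]<130)&(hsv[...,1]>120)).astype(np.uint8);m[:,:250]=0;m[:,360:]=0
cs,h=cv2.findContours(m,cv2.RETR_CCOMP,cv2.CHAIN_APPROX_NONE)
for c,hh in zip(cs,h[0]):
    if len(c)>10: print(hh[3],cv2.boundingRect(c),cv2.contourArea(c),c.mean((0,1)), wray(w,o,c.mean((0,1)),.086))
for q in ((316,203),(438,208),(433,276),(315,269)): print(q,wray(w,o,(q[0]/1.25,q[1]/1.25),.008))
print('top face corners')
for q in ((347,222),(415,222),(412,286),(345,283)): print(q,wray(w,o,(q[0]/1.25,q[1]/1.25),.086))
print('bracket range', np.median(w['range_z'][190:200,290:320]))
print('red',wray(w,o,(103/1.25,232/1.25),.09))
save('w1c.png',im[150:240,230:380],5)
```

```text
-1 (275, 174, 57, 56) 2643.5 [302.3991 200.3239] [0.506  0.1129 0.086 ]
251 (296, 204, 14, 13) 110.0 [302.1471 210.0588] [0.5171 0.1123 0.086 ]
-1 (314, 169, 6, 6) 2.0 [316.3  171.15] [0.4742 0.1281 0.086 ]
-1 (284, 169, 9, 3) 0.0 [288.    170.375] [0.4732 0.0984 0.086 ]
(316, 203) [0.4775 0.0426 0.008 ]
(438, 208) [0.4839 0.1704 0.008 ]
(433, 276) [0.5592 0.1666 0.008 ]
(315, 269) [0.5511 0.0366 0.008 ]
top face corners
(347, 222) [0.4809 0.0871 0.086 ]
(415, 222) [0.4812 0.1445 0.086 ]
(412, 286) [0.539  0.1422 0.086 ]
(345, 283) [0.5363 0.0827 0.086 ]
bracket range 0.3306403
red [ 0.483  -0.1818  0.09  ]
```

View pics/w1c.png

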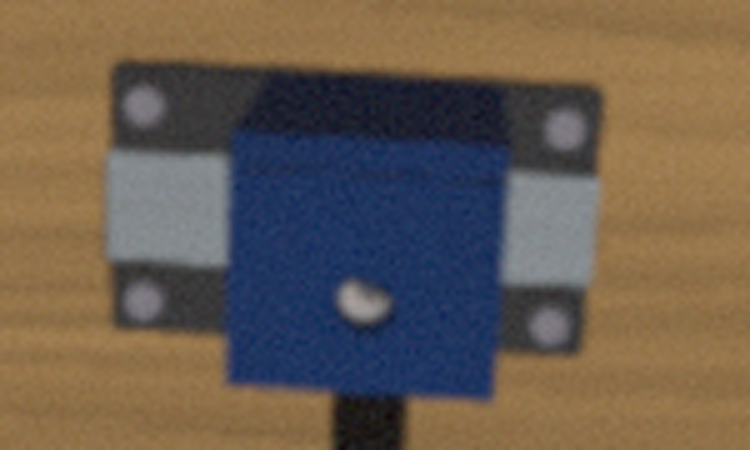

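The hole is at about (0.517, 0.112), a bracket offset of about +8 mm along y. The mount's yaw is about -3°. Next I look at the pin from above.

>>> move_arm:
  rows:
    - {"offset":[0,-0.33,0],"rot":[0,0,0],"hand":0.5}
    - {"offset":[0,-0.33,0],"rot":[0,0,0],"hand":0.5}
    - {"offset":[0,-0.33,0],"rot":[0,0,0],"hand":0.5}
    - {"offset":[0,-0.33,0],"rot":[0,0,0],"hand":0.5}
    - {"offset":[0,-0.33,0],"rot":[0,0,0],"hand":0.5}
    - {"offset":[0,-0.33,0],"rot":[0,0,0],"hand":0.5}
    - {"offset":[0,-0.33,0],"rot":[0,0,0],"hand":0.5}
    - {"offset":[0,-0.33,-0.03],"rot":[0,0,0],"hand":0.5}
    - {"offset":[0.2,0,0],"rot":[0,0,0],"hand":0.5}
    - {"offset":[0.2,0,0],"rot":[0,0,0],"hand":0.5}
    - {"offset":[0,0,0],"rot":[0,0,0],"hand":0.5}
    - {"offset":[0,0,0],"rot":[0,0,0],"hand":0.5}

```text
time_s: 2.7
position: [0.4813, -0.1814, 0.2106]
tcp_rot: [[-0.003, -0.0, 1.0], [0.002, 1.0, 0.0], [-1.0, 0.002, -0.003]]
contact_force: [0.6, 0.9, 1.0]
gripper_width: 0.0427
```

Run:
```python
from h import *
o=observe();print(o['position'],o['tcp_rot'],o['joints'])
w=snapshot('wrist');np.savez('w2.npz',**w,R=o['tcp_rot'],p=o['position'])
im=w['image'];hsv=cv2.cvtColor(im,cv2.COLOR_RGB2HSV)
m=(((hsv[...,0]<6)|(hsv[...,0]>174))&(hsv[...,1]>160)&(hsv[...,2]>60)).astype(np.uint8)
n,l,st,c=cv2.connectedComponentsWithStats(m);i=1+st[1:,4].argmax();print(st[i],c[i],wray(w,o,c[i],.1))
x,y=c[i].astype(int);save('w2.png',im[max(y-90,0):y+90,x-130:x+130],3);print(x-130,max(y-90,0))
```

```text
[ 0.4813 -0.1814  0.2106] [[-0.0033 -0.0003  1.    ]
 [ 0.0019  1.      0.0003]
 [-1.      0.0019 -0.0033]] [ -28.9473  -11.4555  108.1181    0.0027   83.5544 -118.9658]
[313 182  18  33 481] [321.3389 198.9938] [ 0.4814 -0.1822  0.1   ]
191 108
```

View pics/w2.png

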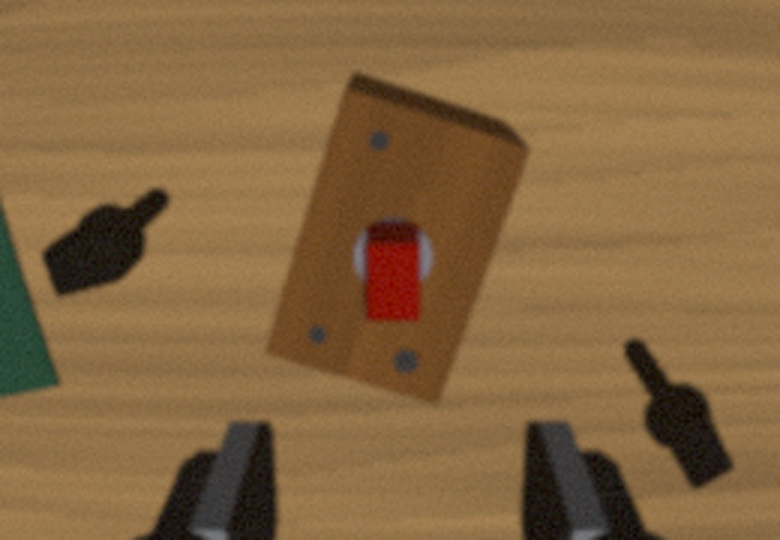

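The wrist picture shows the head's long side along tool z, square to the jaws. Its top face is centred at crop (393,280), under the TCP to within 1–2 mm. Going down to grip.

>>> move_arm:
  rows:
    - {"offset":[0.25,0,0.01],"rot":[0,0,0],"hand":0.5}
    - {"offset":[0.25,0,0],"rot":[0,0,0],"hand":0.5}
    - {"offset":[0.25,0,0],"rot":[0,0,0],"hand":0.5}
    - {"offset":[0.25,0,0],"rot":[0,0,0],"hand":0.5}
    - {"offset":[0.06,0,0],"rot":[0,0,0],"hand":0.5}
    - {"offset":[0.035,0,0],"rot":[0,0,0],"hand":0.5}
    - {"offset":[0,0,0],"rot":[0,0,0],"hand":0.5}
    - {"offset":[0,0,0],"rot":[0,0,0],"hand":0.5}

```text
time_s: 3.42
position: [0.4852, -0.1826, 0.0834]
tcp_rot: [[0.004, -0.002, 1.0], [-0.002, 1.0, 0.002], [-1.0, -0.002, 0.004]]
contact_force: [0.5, -0.4, 0.2]
gripper_width: 0.0426
```

Run:
```python
from h import *
o=observe();print(o['position'],o['tcp_rot'],o['contact_force'])
w=snapshot('wrist');save('w3.png',w['image'][180:400,200:450],3)
w2=dict(np.load('w2.npz'));print(wray(w2,dict(tcp_rot=w2['R'],position=w2['p']),(322.2,201.5),.104))
```

```text
[ 0.4852 -0.1826  0.0834] [[ 0.0036 -0.0019  1.    ]
 [-0.0021  1.      0.0019]
 [-1.     -0.0021  0.0036]] [ 0.5436 -0.4495  0.2288]
[ 0.4824 -0.1815  0.104 ]
```

View pics/w3.png

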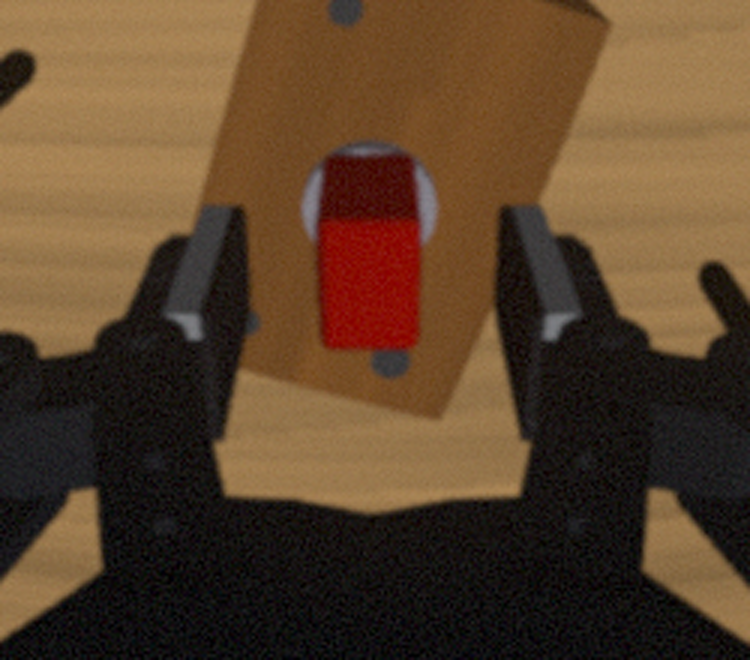

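The jaws straddle the head symmetrically, with the head at crop x 322–417 and the pads at 245 and 499. A small trim and I close.

>>> move_arm:
  rows:
    - {"offset":[0.02,0,-0.02],"rot":[0,0,0],"hand":0.5}
    - {"offset":[0.01,0,0],"rot":[0,0,0],"hand":0.5}
    - {"offset":[0,0,0],"rot":[0,0,0],"hand":0.5}
    - {"offset":[0,0,0],"rot":[0,0,0],"hand":0.5}
    - {"offset":[0,0,0],"rot":[0,0,0],"hand":0.5}

```text
time_s: 3.88
position: [0.4811, -0.182, 0.0773]
tcp_rot: [[0.0, -0.002, 1.0], [-0.0, 1.0, 0.002], [-1.0, -0.0, 0.0]]
contact_force: [-0.1, -0.4, 0.6]
gripper_width: 0.0427
```

>>> move_arm:
  rows:
    - {"offset":[0,0,0],"rot":[0,0,0],"hand":0.2}
    - {"offset":[0,0,0],"rot":[0,0,0],"hand":0.1}
    - {"offset":[0,0,0],"rot":[0,0,0],"hand":0}
    - {"offset":[0,0,0],"rot":[0,0,0],"hand":0}
    - {"offset":[0,0,0],"rot":[0,0,0],"hand":0}
    - {"offset":[0,0,0],"rot":[0,0,0],"hand":0}
  force: 90

```text
time_s: 4.38
position: [0.4813, -0.1821, 0.0774]
tcp_rot: [[0.0, -0.002, 1.0], [-0.0, 1.0, 0.002], [-1.0, -0.0, 0.0]]
contact_force: [-0.4, -0.1, 1.6]
gripper_width: 0.0144
```

>>> move_arm:
  rows:
    - {"offset":[-0.1,0,0],"rot":[0,0,0],"hand":0}
    - {"offset":[-0.15,0,0],"rot":[0,0,0],"hand":0}
    - {"offset":[-0.15,0,0],"rot":[0,0,0],"hand":0}
    - {"offset":[-0.15,0,0],"rot":[0,0,0],"hand":0}
    - {"offset":[-0.15,0,0],"rot":[0,0,0],"hand":0}
    - {"offset":[-0.15,0,0],"rot":[0,0,0],"hand":0}
    - {"offset":[-0.15,0,0],"rot":[0,0,0],"hand":0}
    - {"offset":[0,0,0],"rot":[0,0,0],"hand":0}
    - {"offset":[0,0,0],"rot":[0,0,0],"hand":0}
    - {"offset":[0,0,0],"rot":[0,0,0],"hand":0}

```text
time_s: 5.22
position: [0.4804, -0.1816, 0.196]
tcp_rot: [[-0.001, -0.002, 1.0], [0.001, 1.0, 0.002], [-1.0, 0.001, -0.001]]
contact_force: [-0.1, 0.5, -1.2]
gripper_width: 0.0146
```

Run:
```python
from h import *
o=observe();print(o['position'],o['tcp_rot'],o['contact_force'],o['gripper_width'])
w=snapshot('wrist');np.savez('w4.npz',**w,R=o['tcp_rot'],p=o['position']);save('w4.png',w['image'][150:350,220:430],3)
```

```text
[ 0.4804 -0.1816  0.196 ] [[-0.0015 -0.0017  1.    ]
 [ 0.0009  1.      0.0017]
 [-1.      0.0009 -0.0015]] [-0.1244  0.5173 -1.2018] 0.014559343088198331
```

View pics/w4.png

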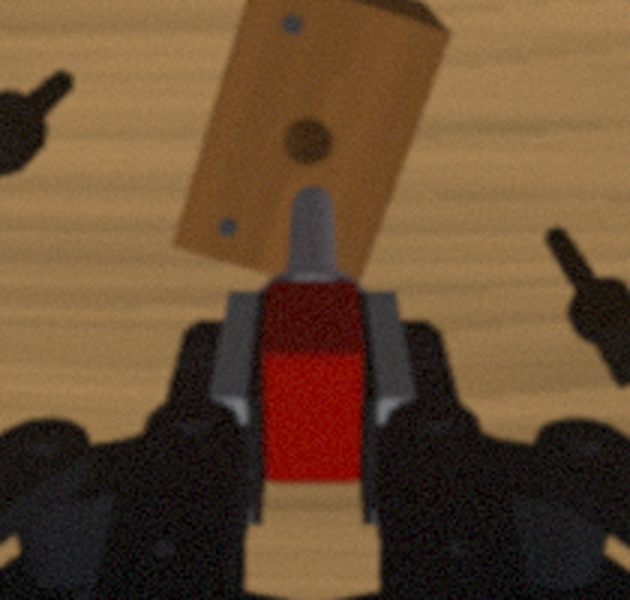

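The pin is held straight and clear of the block, with the tip at crop (313,190) and the empty block hole at (308,142).

Run:
```python
from h import *
w=dict(np.load('w4.npz'));o=dict(tcp_rot=w['R'],position=w['p'])
f=lambda x,y,z:print((x,y),wray(w,o,(220+x/3,150+y/3),z))
f(313,187,.1246);f(313,196,.1246);f(309,142,.072)
f(313.5,274,.1246+.066); f(313,354,.2226);f(313,480,.2226)
```

```text
(313, 187) [ 0.4793 -0.1801  0.1246]
(313, 196) [ 0.4816 -0.1801  0.1246]
(309, 142) [ 0.4833 -0.1811  0.072 ]
(313.5, 274) [ 0.4725 -0.1802  0.1906]
(313, 354) [ 0.4706 -0.1804  0.2226]
(313, 480) [ 0.4934 -0.1803  0.2226]
```

>>> move_arm:
  rows:
    - {"offset":[0,0.15,0.0],"rot":[0,0,0],"hand":0}
    - {"offset":[0,0.3,0.04],"rot":[0,0,0],"hand":0}
    - {"offset":[0,0.3,0.04],"rot":[0,0,0],"hand":0}
    - {"offset":[0,0.3,0.04],"rot":[0,0,0],"hand":0}
    - {"offset":[0,0.3,0.04],"rot":[0,0,0],"hand":0}
    - {"offset":[0,0.3,0.04],"rot":[0,0,0],"hand":0}
    - {"offset":[0,0.3,0.04],"rot":[0,0,0],"hand":0}
    - {"offset":[0,0.3,0.04],"rot":[0,0,0],"hand":0}
    - {"offset":[0,0.19,0],"rot":[0,0,0],"hand":0}
    - {"offset":[0,0,0],"rot":[0,0,0],"hand":0}
    - {"offset":[0,0,0],"rot":[0,0,0],"hand":0}
    - {"offset":[0,0,0],"rot":[0,0,0],"hand":0}

```text
time_s: 6.27
position: [0.5135, 0.1105, 0.1957]
tcp_rot: [[-0.002, -0.002, 1.0], [-0.001, 1.0, 0.002], [-1.0, -0.001, -0.002]]
contact_force: [-0.2, -0.6, -0.6]
gripper_width: 0.0146
```

Run:
```python
from h import *
o=observe();print(o['position'],o['tcp_rot'],o['contact_force'],o['gripper_width'])
w=snapshot('wrist');np.savez('w5.npz',**w,R=o['tcp_rot'],p=o['position']);save('w5.png',w['image'][150:300,240:420],4)
```

```text
[0.5135 0.1105 0.1957] [[-0.0024 -0.0016  1.    ]
 [-0.0007  1.      0.0016]
 [-1.     -0.0007 -0.0024]] [-0.1605 -0.6347 -0.5971] 0.01458832843571482
```

View pics/w5.png

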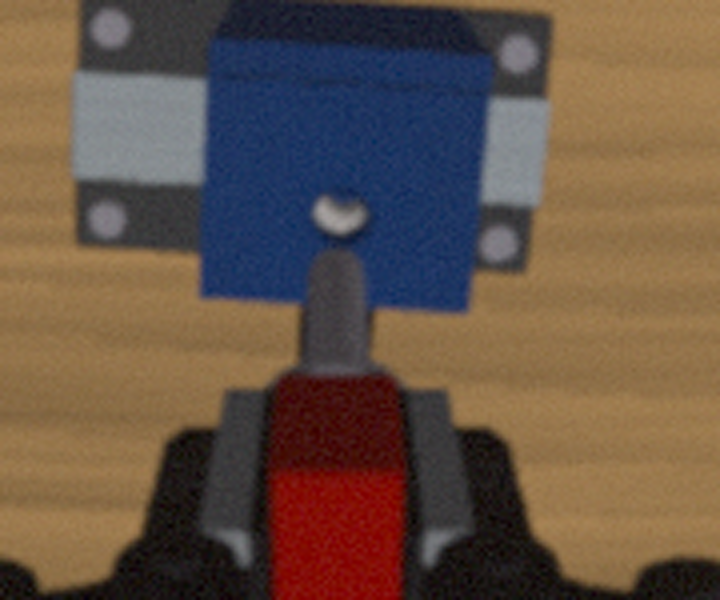

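The hole is at crop (340,213), with the pin tip just in front of it at (336,249).

Run:
```python
from h import *
w=dict(np.load('w5.npz'));o=dict(tcp_rot=w['R'],position=w['p'])
f=lambda x,y,z:print((x,y),wray(w,o,(240+x/4,150+y/4),z))
for z in (.083,.086,.089): f(340,213,z)
f(336,249,.1243)
for c in ((213,70),(492,90),(469,311),(201,297)):f(*c,.086)
for q in ((80,244),(526,270),(551,16)): f(*q,.008)
```

```text
(340, 213) [0.5182 0.1125 0.083 ]
(340, 213) [0.5173 0.1125 0.086 ]
(340, 213) [0.5163 0.1125 0.089 ]
(336, 249) [0.5122 0.1116 0.1243]
(213, 70) [0.4861 0.086  0.086 ]
(492, 90) [0.4902 0.1443 0.086 ]
(469, 311) [0.5399 0.141  0.086 ]
(201, 297) [0.5367 0.0819 0.086 ]
(80, 244) [0.5511 0.0383 0.008 ]
(526, 270) [0.5588 0.1662 0.008 ]
(551, 16) [0.4856 0.17   0.008 ]
```

>>> move_arm:
  rows:
    - {"offset":[0.1,0.008,0.008],"rot":[0,0,0],"hand":0}
    - {"offset":[0.1,0,0],"rot":[0,0,0],"hand":0}
    - {"offset":[0.06,0,0],"rot":[0,0,0],"hand":0}
    - {"offset":[0,0,0],"rot":[0,0,0],"hand":0}
    - {"offset":[0,0,0],"rot":[0,0,0],"hand":0}
    - {"offset":[0,0,0],"rot":[0,0,0],"hand":0}

```text
time_s: 6.82
position: [0.5152, 0.1117, 0.1659]
tcp_rot: [[-0.0, -0.001, 1.0], [-0.0, 1.0, 0.001], [-1.0, -0.0, -0.0]]
contact_force: [0.2, 0.4, -0.8]
gripper_width: 0.0147
```

Run:
```python
from h import *
o=observe();print(o['position'],o['tcp_rot'],o['contact_force'],o['gripper_width'])
w=snapshot('wrist');np.savez('w6.npz',**w,R=o['tcp_rot'],p=o['position']);save('w6.png',w['image'][170:270,260:390],6)
```

```text
[0.5152 0.1117 0.1659] [[-0.     -0.0012  1.    ]
 [-0.      1.      0.0012]
 [-1.     -0.     -0.    ]] [ 0.1534  0.4049 -0.7897] 0.014669466323317556
```

View pics/w6.png

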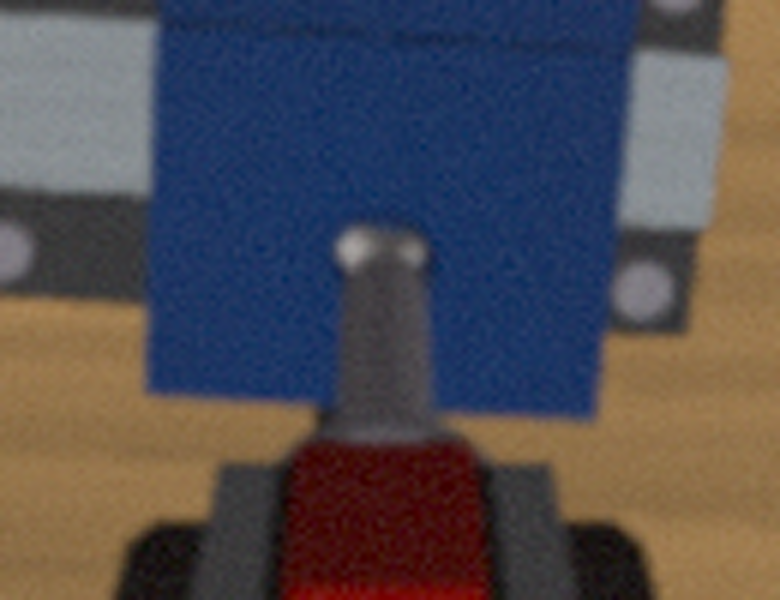

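Run:
```python
from h import *
w=dict(np.load('w6.npz'));o=dict(tcp_rot=w['R'],position=w['p'])
f=lambda x,y,z:print((x,y),wray(w,o,(260+x/6,170+y/6),z))
for y in (228,235,242): f(384,y,.0945)
f(382,225,.086);f(335,250,.086);f(430,250,.086)
for c in ((638,50),(596,416),(147,392)):f(*c,.086)
g=w['image'][170:270,260:390]
for y in range(34,50): print(y*6, g[y,52:76].mean(1).astype(int).tolist() if 0 else cv2.cvtColor(g,cv2.COLOR_RGB2GRAY)[y,52:76].tolist())
```

```text
(384, 228) [0.5107 0.1128 0.0945]
(384, 235) [0.5116 0.1128 0.0945]
(384, 242) [0.5125 0.1128 0.0945]
(382, 225) [0.5132 0.1126 0.086 ]
(335, 250) [0.5165 0.1066 0.086 ]
(430, 250) [0.5165 0.1187 0.086 ]
(638, 50) [0.4903 0.1443 0.086 ]
(596, 416) [0.5398 0.1409 0.086 ]
(147, 392) [0.5363 0.0817 0.086 ]
204 [55, 49, 52, 51, 54, 51, 49, 53, 52, 44, 51, 47, 50, 41, 48, 56, 47, 50, 43, 46, 55, 55, 47, 51]
210 [53, 48, 45, 51, 51, 45, 47, 46, 43, 48, 44, 48, 39, 50, 45, 44, 44, 52, 50, 53, 43, 51, 53, 50]
216 [44, 49, 46, 48, 49, 49, 48, 52, 45, 53, 45, 49, 47, 43, 43, 49, 49, 44, 48, 55, 51, 51, 50, 47]
222 [48, 54, 48, 48, 53, 57, 69, 69, 70, 65, 57, 58, 59, 52, 48, 49, 41, 52, 39, 53, 54, 46, 52, 56]
228 [53, 54, 45, 50, 58, 80, 100, 106, 98, 87, 81, 68, 73, 61, 66, 62, 61, 49, 47, 42, 50, 46, 47, 45]
234 [51, 44, 52, 55, 77, 114, 131, 135, 117, 102, 88, 81, 76, 75, 73, 77, 77, 68, 56, 48, 52, 56, 51, 48]
240 [48, 47, 48, 68, 107, 137, 156, 147, 138, 119, 97, 86, 76, 77, 79, 91, 98, 94, 73, 55, 38, 43, 54, 48]
246 [49, 50, 54, 67, 116, 150, 161, 158, 143, 116, 102, 87, 80, 79, 95, 108
[... 159 characters left out ...]
43, 58, 85, 114, 141, 127, 102, 83, 71, 72, 69, 70, 78, 90, 105, 108, 80, 52, 37, 53, 54, 50]
264 [51, 46, 51, 44, 59, 85, 107, 95, 81, 68, 62, 64, 59, 64, 66, 75, 85, 83, 60, 40, 44, 38, 58, 49]
270 [50, 51, 52, 43, 40, 61, 84, 77, 72, 59, 60, 63, 62, 64, 71, 72, 75, 63, 55, 44, 39, 47, 51, 51]
276 [51, 52, 53, 48, 42, 52, 59, 65, 65, 66, 56, 62, 61, 67, 70, 72, 75, 67, 57, 53, 49, 47, 49, 52]
282 [49, 56, 41, 54, 51, 54, 62, 65, 65, 66, 64, 62, 62, 67, 71, 74, 75, 73, 63, 48, 53, 47, 47, 56]
288 [47, 52, 51, 51, 50, 55, 60, 66, 64, 68, 63, 54, 62, 64, 72, 68, 76, 76, 67, 62, 45, 52, 51, 49]
294 [45, 44, 49, 55, 55, 62, 62, 63, 67, 65, 63, 65, 63, 63, 70, 73, 75, 73, 69, 65, 47, 48, 49, 49]
```

>>> move_arm:
  rows:
    - {"offset":[0.015,0,0.006],"rot":[0,0,0],"hand":0}
    - {"offset":[0.015,0,0],"rot":[0,0,0],"hand":0}
    - {"offset":[0.01,0,0],"rot":[0,0,0],"hand":0}
    - {"offset":[0.01,0,0],"rot":[0,0,0],"hand":0}
    - {"offset":[0,0,0],"rot":[0,0,0],"hand":0}
    - {"offset":[0,0,0],"rot":[0,0,0],"hand":0}

```text
time_s: 7.37
position: [0.5158, 0.1119, 0.1598]
tcp_rot: [[-0.0, -0.002, 1.0], [-0.0, 1.0, 0.002], [-1.0, -0.0, -0.0]]
contact_force: [0.1, -1.0, -0.6]
gripper_width: 0.0145
```

>>> move_arm:
  rows:
    - {"offset":[0.008,0,0],"rot":[0,0,0],"hand":0}
    - {"offset":[0.008,0,0],"rot":[0,0,0],"hand":0}
    - {"offset":[0,0,0],"rot":[0,0,0],"hand":0}

```text
time_s: 7.62
position: [0.5157, 0.1119, 0.1577]
tcp_rot: [[-0.0, -0.002, 1.0], [0.0, 1.0, 0.002], [-1.0, 0.0, -0.0]]
contact_force: [-0.5, -0.3, -1.1]
gripper_width: 0.0144
```

>>> move_arm:
  rows:
    - {"offset":[0.008,0,0],"rot":[0,0,0],"hand":0}
    - {"offset":[0.004,0,0],"rot":[0,0,0],"hand":0}
    - {"offset":[0,0,0],"rot":[0,0,0],"hand":0}

```text
time_s: 7.87
position: [0.5158, 0.1119, 0.1564]
tcp_rot: [[-0.0, -0.002, 1.0], [-0.0, 1.0, 0.002], [-1.0, -0.0, -0.0]]
contact_force: [-1.1, -0.1, -1.2]
gripper_width: 0.0143
```

Tip is now at about 0.085 with no contact. Continuing in small steps.

>>> move_arm:
  rows:
    - {"offset":[0.008,0,0],"rot":[0,0,0],"hand":0}
    - {"offset":[0.004,0,0],"rot":[0,0,0],"hand":0}
    - {"offset":[0,0,0],"rot":[0,0,0],"hand":0}

```text
time_s: 8.12
position: [0.5158, 0.1119, 0.1549]
tcp_rot: [[-0.0, -0.002, 1.0], [-0.0, 1.0, 0.002], [-1.0, -0.0, -0.0]]
contact_force: [0.0, -0.2, -1.3]
gripper_width: 0.0144
```

>>> move_arm:
  rows:
    - {"offset":[0.008,0,0],"rot":[0,0,0],"hand":0}
    - {"offset":[0.004,0,0],"rot":[0,0,0],"hand":0}
    - {"offset":[0,0,0],"rot":[0,0,0],"hand":0}

```text
time_s: 8.37
position: [0.5158, 0.1119, 0.1535]
tcp_rot: [[-0.0, -0.002, 1.0], [-0.0, 1.0, 0.002], [-1.0, -0.0, -0.0]]
contact_force: [1.0, -0.4, -0.6]
gripper_width: 0.0146
```

>>> move_arm:
  rows:
    - {"offset":[0.008,0,0],"rot":[0,0,0],"hand":0}
    - {"offset":[0.004,0,0],"rot":[0,0,0],"hand":0}
    - {"offset":[0,0,0],"rot":[0,0,0],"hand":0}

```text
time_s: 8.62
position: [0.5158, 0.1118, 0.1521]
tcp_rot: [[-0.0, -0.002, 1.0], [-0.0, 1.0, 0.002], [-1.0, -0.0, -0.0]]
contact_force: [1.0, -0.3, -1.1]
gripper_width: 0.0141
```

>>> move_arm:
  rows:
    - {"offset":[0.008,0,0],"rot":[0,0,0],"hand":0}
    - {"offset":[0.008,0,0],"rot":[0,0,0],"hand":0}
    - {"offset":[0,0,0],"rot":[0,0,0],"hand":0}

```text
time_s: 8.87
position: [0.5159, 0.1119, 0.1503]
tcp_rot: [[0.0, -0.002, 1.0], [-0.0, 1.0, 0.002], [-1.0, -0.0, 0.0]]
contact_force: [0.3, 0.3, -0.6]
gripper_width: 0.0144
```

>>> move_arm:
  rows:
    - {"offset":[0.008,0,0],"rot":[0,0,0],"hand":0}
    - {"offset":[0.008,0,0],"rot":[0,0,0],"hand":0}
    - {"offset":[0,0,0],"rot":[0,0,0],"hand":0}

```text
time_s: 9.12
position: [0.516, 0.1118, 0.1483]
tcp_rot: [[0.001, -0.002, 1.0], [-0.0, 1.0, 0.002], [-1.0, -0.0, 0.001]]
contact_force: [0.8, -1.0, -0.6]
gripper_width: 0.0144
```

>>> move_arm:
  rows:
    - {"offset":[0.008,0,0],"rot":[0,0,0],"hand":0}
    - {"offset":[0.008,0,0],"rot":[0,0,0],"hand":0}
    - {"offset":[0,0,0],"rot":[0,0,0],"hand":0}

```text
time_s: 9.37
position: [0.516, 0.1118, 0.1464]
tcp_rot: [[0.0, -0.002, 1.0], [-0.0, 1.0, 0.002], [-1.0, -0.0, 0.0]]
contact_force: [1.9, -0.9, -0.2]
gripper_width: 0.0145
```

The tip is about 10 mm inside the upper ear with no vertical force, so it is threaded. Next comes the eye.

>>> move_arm:
  rows:
    - {"offset":[0.012,0,0.003],"rot":[0,0,0],"hand":0}
    - {"offset":[0.012,0,0],"rot":[0,0,0],"hand":0}
    - {"offset":[0.012,0,0],"rot":[0,0,0],"hand":0}
    - {"offset":[0,0,0],"rot":[0,0,0],"hand":0}

```text
time_s: 9.7
position: [0.5161, 0.1118, 0.1417]
tcp_rot: [[-0.0, -0.002, 1.0], [-0.0, 1.0, 0.002], [-1.0, -0.0, -0.0]]
contact_force: [0.6, 0.1, -1.6]
gripper_width: 0.0145
```

>>> move_arm:
  rows:
    - {"offset":[0.012,0,0],"rot":[0,0,0],"hand":0}
    - {"offset":[0.012,0,0],"rot":[0,0,0],"hand":0}
    - {"offset":[0,0,0],"rot":[0,0,0],"hand":0}

```text
time_s: 9.95
position: [0.5162, 0.1118, 0.139]
tcp_rot: [[-0.0, -0.002, 1.0], [-0.0, 1.0, 0.002], [-1.0, -0.0, -0.0]]
contact_force: [1.6, -0.5, -0.6]
gripper_width: 0.0143
```

>>> move_arm:
  rows:
    - {"offset":[0.012,0,0],"rot":[0,0,0],"hand":0}
    - {"offset":[0.012,0,0],"rot":[0,0,0],"hand":0}
    - {"offset":[0,0,0],"rot":[0,0,0],"hand":0}

```text
time_s: 10.2
position: [0.5162, 0.1118, 0.1361]
tcp_rot: [[-0.0, -0.002, 1.0], [-0.0, 1.0, 0.002], [-1.0, -0.0, -0.0]]
contact_force: [2.7, -1.2, -0.6]
gripper_width: 0.0145
```

>>> move_arm:
  rows:
    - {"offset":[0.012,0,0],"rot":[0,0,0],"hand":0}
    - {"offset":[0.012,0,0],"rot":[0,0,0],"hand":0}
    - {"offset":[0,0,0],"rot":[0,0,0],"hand":0}

```text
time_s: 10.45
position: [0.5162, 0.1118, 0.1332]
tcp_rot: [[-0.0, -0.002, 1.0], [-0.0, 1.0, 0.002], [-1.0, -0.0, -0.0]]
contact_force: [1.0, -0.8, -0.8]
gripper_width: 0.0148
```

>>> move_arm:
  rows:
    - {"offset":[0.01,0,0.003],"rot":[0,0,0],"hand":0}
    - {"offset":[0.01,0,0],"rot":[0,0,0],"hand":0}
    - {"offset":[0,0,0],"rot":[0,0,0],"hand":0}

```text
time_s: 10.7
position: [0.5164, 0.1119, 0.1307]
tcp_rot: [[-0.001, -0.002, 1.0], [-0.0, 1.0, 0.002], [-1.0, -0.0, -0.001]]
contact_force: [1.3, -0.6, -1.3]
gripper_width: 0.0142
```

>>> move_arm:
  rows:
    - {"offset":[0.01,0,0],"rot":[0,0,0],"hand":0}
    - {"offset":[0.01,0,0],"rot":[0,0,0],"hand":0}
    - {"offset":[0,0,0],"rot":[0,0,0],"hand":0}

```text
time_s: 10.95
position: [0.5164, 0.1119, 0.1283]
tcp_rot: [[-0.0, -0.002, 1.0], [-0.0, 1.0, 0.002], [-1.0, -0.0, -0.0]]
contact_force: [-0.0, -1.1, -1.7]
gripper_width: 0.0143
```

>>> move_arm:
  rows:
    - {"offset":[0.01,0,0],"rot":[0,0,0],"hand":0}
    - {"offset":[0.01,0,0],"rot":[0,0,0],"hand":0}
    - {"offset":[0,0,0],"rot":[0,0,0],"hand":0}

```text
time_s: 11.2
position: [0.5165, 0.1119, 0.1261]
tcp_rot: [[-0.0, -0.002, 1.0], [0.0, 1.0, 0.002], [-1.0, 0.0, -0.0]]
contact_force: [1.2, -0.4, -1.3]
gripper_width: 0.0147
```

>>> move_arm:
  rows:
    - {"offset":[0.01,0,0],"rot":[0,0,0],"hand":0}
    - {"offset":[0.01,0,0],"rot":[0,0,0],"hand":0}
    - {"offset":[0,0,0],"rot":[0,0,0],"hand":0}

```text
time_s: 11.45
position: [0.5165, 0.1119, 0.1237]
tcp_rot: [[-0.0, -0.002, 1.0], [0.0, 1.0, 0.002], [-1.0, 0.0, -0.0]]
contact_force: [0.9, -0.0, -0.2]
gripper_width: 0.0147
```

>>> move_arm:
  rows:
    - {"offset":[0.01,0,0],"rot":[0,0,0],"hand":0}
    - {"offset":[0.01,0,0],"rot":[0,0,0],"hand":0}
    - {"offset":[0.01,0,0],"rot":[0,0,0],"hand":0}
    - {"offset":[0,0,0],"rot":[0,0,0],"hand":0}

```text
time_s: 11.78
position: [0.5165, 0.1119, 0.12]
tcp_rot: [[-0.0, -0.002, 1.0], [0.0, 1.0, 0.002], [-1.0, 0.0, -0.0]]
contact_force: [1.3, -0.3, -1.0]
gripper_width: 0.0144
```

>>> move_arm:
  rows:
    - {"offset":[0.01,0,0],"rot":[0,0,0],"hand":0}
    - {"offset":[0.01,0,0],"rot":[0,0,0],"hand":0}
    - {"offset":[0,0,0],"rot":[0,0,0],"hand":0}

```text
time_s: 12.03
position: [0.5165, 0.1119, 0.1177]
tcp_rot: [[-0.0, -0.002, 1.0], [0.0, 1.0, 0.002], [-1.0, 0.0, -0.0]]
contact_force: [2.0, 0.6, -0.9]
gripper_width: 0.0141
```

>>> move_arm:
  rows:
    - {"offset":[0.01,0,0],"rot":[0,0,0],"hand":0}
    - {"offset":[0.01,0,0],"rot":[0,0,0],"hand":0}
    - {"offset":[0,0,0],"rot":[0,0,0],"hand":0}

```text
time_s: 12.28
position: [0.5165, 0.1119, 0.1153]
tcp_rot: [[-0.0, -0.002, 1.0], [0.0, 1.0, 0.002], [-1.0, 0.0, -0.0]]
contact_force: [1.6, 0.2, -1.2]
gripper_width: 0.0145
```

>>> move_arm:
  rows:
    - {"offset":[0.01,0,0],"rot":[0,0,0],"hand":0}
    - {"offset":[0.01,0,0],"rot":[0,0,0],"hand":0}
    - {"offset":[0,0,0],"rot":[0,0,0],"hand":0}

```text
time_s: 12.53
position: [0.5165, 0.1119, 0.1129]
tcp_rot: [[-0.0, -0.002, 1.0], [0.0, 1.0, 0.002], [-1.0, 0.0, -0.0]]
contact_force: [1.2, -0.6, -1.6]
gripper_width: 0.0148
```

>>> move_arm:
  rows:
    - {"offset":[0.01,0,0],"rot":[0,0,0],"hand":0}
    - {"offset":[0.01,0,0],"rot":[0,0,0],"hand":0}
    - {"offset":[0,0,0],"rot":[0,0,0],"hand":0}

```text
time_s: 12.78
position: [0.5165, 0.1119, 0.1105]
tcp_rot: [[-0.0, -0.002, 1.0], [0.0, 1.0, 0.002], [-1.0, 0.0, -0.0]]
contact_force: [1.6, 0.4, -1.7]
gripper_width: 0.0144
```

>>> move_arm:
  rows:
    - {"offset":[0.01,0,0.002],"rot":[0,0,0],"hand":0}
    - {"offset":[0.01,0,0],"rot":[0,0,0],"hand":0}
    - {"offset":[0,0,0],"rot":[0,0,0],"hand":0}

```text
time_s: 13.03
position: [0.5166, 0.1119, 0.1079]
tcp_rot: [[-0.0, -0.002, 1.0], [0.0, 1.0, 0.002], [-1.0, 0.0, -0.0]]
contact_force: [1.2, 1.1, -2.0]
gripper_width: 0.0145
```

>>> move_arm:
  rows:
    - {"offset":[0.01,0,0],"rot":[0,0,0],"hand":0}
    - {"offset":[0.01,0,0],"rot":[0,0,0],"hand":0}
    - {"offset":[0,0,0],"rot":[0,0,0],"hand":0}

```text
time_s: 13.28
position: [0.5166, 0.1119, 0.1056]
tcp_rot: [[-0.0, -0.002, 1.0], [0.0, 1.0, 0.002], [-1.0, 0.0, -0.0]]
contact_force: [0.6, 0.5, -2.0]
gripper_width: 0.0141
```

>>> move_arm:
  rows:
    - {"offset":[0.01,0,0],"rot":[0,0,0],"hand":0}
    - {"offset":[0.01,0,0],"rot":[0,0,0],"hand":0}
    - {"offset":[0,0,0],"rot":[0,0,0],"hand":0}

```text
time_s: 13.53
position: [0.5166, 0.1119, 0.1032]
tcp_rot: [[-0.0, -0.002, 1.0], [0.0, 1.0, 0.002], [-1.0, 0.0, -0.0]]
contact_force: [1.4, -0.5, -0.4]
gripper_width: 0.0146
```

>>> move_arm:
  rows:
    - {"offset":[0.01,0,0],"rot":[0,0,0],"hand":0}
    - {"offset":[0.01,0,0],"rot":[0,0,0],"hand":0}
    - {"offset":[0,0,0],"rot":[0,0,0],"hand":0}

```text
time_s: 13.78
position: [0.5168, 0.1118, 0.1012]
tcp_rot: [[-0.0, -0.002, 1.0], [-0.0, 1.0, 0.002], [-1.0, -0.0, -0.0]]
contact_force: [-0.1, -0.0, 0.3]
gripper_width: 0.0147
```

>>> move_arm:
  rows:
    - {"offset":[0.01,0,0],"rot":[0,0,0],"hand":0}
    - {"offset":[0.01,0,0],"rot":[0,0,0],"hand":0}
    - {"offset":[0,0,0],"rot":[0,0,0],"hand":0}

```text
time_s: 14.03
position: [0.517, 0.1119, 0.0994]
tcp_rot: [[0.0, -0.002, 1.0], [-0.0, 1.0, 0.002], [-1.0, -0.0, 0.0]]
contact_force: [-1.8, -0.2, 4.2]
gripper_width: 0.0144
```

Force rises at TCP z ≈ 0.100. That is the bush, so the ear is about 3 mm low and home should be near TCP z 0.088.

>>> move_arm:
  rows:
    - {"offset":[0.008,0,0],"rot":[0,0,0],"hand":0}
    - {"offset":[0.008,0,0],"rot":[0,0,0],"hand":0}
    - {"offset":[0,0,0],"rot":[0,0,0],"hand":0}

```text
time_s: 14.28
position: [0.517, 0.1119, 0.0975]
tcp_rot: [[0.0, -0.002, 1.0], [-0.0, 1.0, 0.002], [-1.0, -0.0, 0.0]]
contact_force: [-1.3, 0.6, 3.9]
gripper_width: 0.0142
```

>>> move_arm:
  rows:
    - {"offset":[0.008,0,0],"rot":[0,0,0],"hand":0}
    - {"offset":[0.008,0,0],"rot":[0,0,0],"hand":0}
    - {"offset":[0,0,0],"rot":[0,0,0],"hand":0}

```text
time_s: 14.53
position: [0.517, 0.1119, 0.0954]
tcp_rot: [[0.0, -0.002, 1.0], [-0.0, 1.0, 0.002], [-1.0, -0.0, 0.0]]
contact_force: [-0.7, -0.0, 4.8]
gripper_width: 0.0146
```

>>> move_arm:
  rows:
    - {"offset":[0.008,0,0],"rot":[0,0,0],"hand":0}
    - {"offset":[0.008,0,0],"rot":[0,0,0],"hand":0}
    - {"offset":[0,0,0],"rot":[0,0,0],"hand":0}

```text
time_s: 14.78
position: [0.517, 0.1119, 0.0934]
tcp_rot: [[0.0, -0.002, 1.0], [-0.0, 1.0, 0.002], [-1.0, -0.0, 0.0]]
contact_force: [-1.3, 0.2, 4.7]
gripper_width: 0.0145
```

>>> move_arm:
  rows:
    - {"offset":[0.008,0,0],"rot":[0,0,0],"hand":0}
    - {"offset":[0.006,0,0],"rot":[0,0,0],"hand":0}
    - {"offset":[0,0,0],"rot":[0,0,0],"hand":0}

```text
time_s: 15.03
position: [0.517, 0.1119, 0.0917]
tcp_rot: [[0.0, -0.002, 1.0], [-0.0, 1.0, 0.002], [-1.0, -0.0, 0.0]]
contact_force: [-1.4, 0.6, 4.5]
gripper_width: 0.0145
```

>>> move_arm:
  rows:
    - {"offset":[0.006,0,0],"rot":[0,0,0],"hand":0}
    - {"offset":[0.006,0,0],"rot":[0,0,0],"hand":0}
    - {"offset":[0,0,0],"rot":[0,0,0],"hand":0}

```text
time_s: 15.28
position: [0.517, 0.1119, 0.0902]
tcp_rot: [[0.0, -0.002, 1.0], [-0.0, 1.0, 0.002], [-1.0, -0.0, 0.0]]
contact_force: [-1.8, -0.7, 5.2]
gripper_width: 0.0149
```

>>> move_arm:
  rows:
    - {"offset":[0.004,0,0],"rot":[0,0,0],"hand":0}
    - {"offset":[0,0,0],"rot":[0,0,0],"hand":0}

```text
time_s: 15.45
position: [0.517, 0.1119, 0.0897]
tcp_rot: [[0.0, -0.002, 1.0], [-0.0, 1.0, 0.002], [-1.0, -0.0, 0.0]]
contact_force: [-1.9, 0.4, 4.9]
gripper_width: 0.0143
```

>>> move_arm:
  rows:
    - {"offset":[0.004,0,0],"rot":[0,0,0],"hand":0}
    - {"offset":[0,0,0],"rot":[0,0,0],"hand":0}

```text
time_s: 15.62
position: [0.517, 0.1119, 0.0894]
tcp_rot: [[0.0, -0.002, 1.0], [-0.0, 1.0, 0.002], [-1.0, -0.0, 0.0]]
contact_force: [-1.6, 0.6, 6.2]
gripper_width: 0.0145
```

>>> move_arm:
  rows:
    - {"offset":[0.004,0,0],"rot":[0,0,0],"hand":0}
    - {"offset":[0,0,0],"rot":[0,0,0],"hand":0}

```text
time_s: 15.78
position: [0.5171, 0.1119, 0.0894]
tcp_rot: [[0.0, -0.002, 1.0], [-0.0, 1.0, 0.002], [-1.0, -0.0, 0.0]]
contact_force: [-2.9, -0.3, 8.2]
gripper_width: 0.0146
```

>>> move_arm:
  rows:
    - {"offset":[0.004,0,0],"rot":[0,0,0],"hand":0}
    - {"offset":[0,0,0],"rot":[0,0,0],"hand":0}

```text
time_s: 15.95
position: [0.5173, 0.1119, 0.0894]
tcp_rot: [[0.0, -0.002, 1.0], [-0.0, 1.0, 0.002], [-1.0, -0.0, 0.0]]
contact_force: [-3.2, -1.0, 10.1]
gripper_width: 0.0143
```

>>> move_arm:
  rows:
    - {"offset":[0.004,0,0],"rot":[0,0,0],"hand":0}
    - {"offset":[0,0,0],"rot":[0,0,0],"hand":0}

```text
time_s: 16.12
position: [0.5173, 0.1119, 0.0894]
tcp_rot: [[0.0, -0.002, 1.0], [-0.0, 1.0, 0.002], [-1.0, -0.0, 0.0]]
contact_force: [-5.5, -0.4, 13.0]
gripper_width: 0.0144
```

>>> move_arm:
  rows:
    - {"offset":[0.004,0,0],"rot":[0,0,0],"hand":0}
    - {"offset":[0,0,0],"rot":[0,0,0],"hand":0}

```text
time_s: 16.28
position: [0.5174, 0.1119, 0.0893]
tcp_rot: [[0.0, -0.002, 1.0], [-0.0, 1.0, 0.002], [-1.0, -0.0, 0.0]]
contact_force: [-6.6, -0.4, 14.4]
gripper_width: 0.0144
```

The pin has stopped hard at z = 0.0893, about 12 mm past bush contact. I press a little more, relax, and look.

>>> move_arm:
  rows:
    - {"offset":[0.008,0,-0.008],"rot":[0,0,0],"hand":0}
    - {"offset":[0.008,0,0],"rot":[0,0,0],"hand":0}
    - {"offset":[0,0,0],"rot":[0,0,0],"hand":0}
    - {"offset":[0,0,0],"rot":[0,0,0],"hand":0}

```text
time_s: 16.62
position: [0.5175, 0.112, 0.0893]
tcp_rot: [[0.003, -0.002, 1.0], [-0.0, 1.0, 0.002], [-1.0, -0.0, 0.003]]
contact_force: [-7.4, -1.3, 21.2]
gripper_width: 0.0151
```

Run:
```python
from h import *
o=observe();print(o['position'],o['contact_force'])
w=snapshot('wrist');b=snapshot('scene')
A=cv2.resize(w['image'][170:270,260:390],(780,400));B=cv2.resize(b['image'][170:240,320:410],(257*3//2,200))
cv2.imwrite('pics/w7.png',cv2.vconcat([A,cv2.copyMakeBorder(B,0,0,0,780-B.shape[1],cv2.BORDER_CONSTANT)])[:,:,::-1])
```

```text
[0.5175 0.112  0.0893] [-7.4236 -1.3278 21.2098]
```

View pics/w7.png

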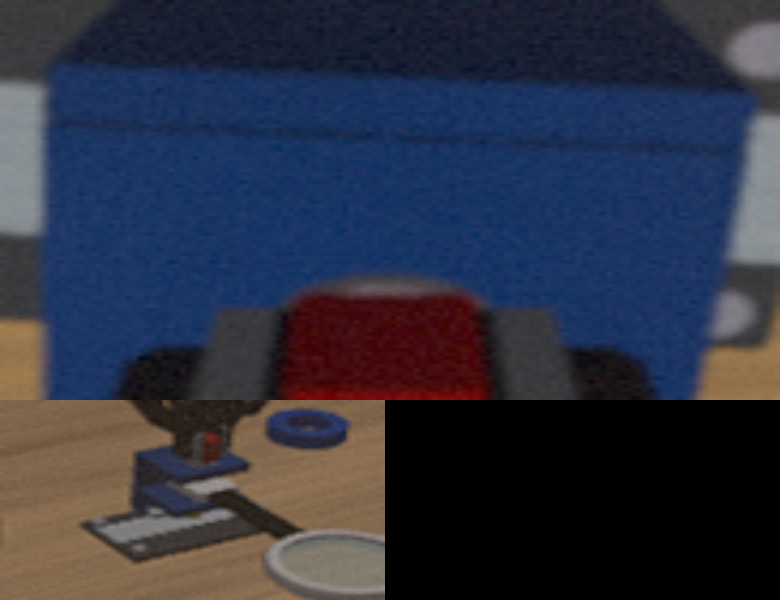

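The flange lies on the upper ear, with no gap under it and no shaft visible. I relax the push, open and back off.

>>> move_arm:
  rows:
    - {"offset":[-0.01,0,-0.004],"rot":[0,0,0],"hand":0}
    - {"offset":[-0.01,0,-0.004],"rot":[0,0,0],"hand":0}
    - {"offset":[-0.006,0,0],"rot":[0,0,0],"hand":0}
    - {"offset":[0,0,0],"rot":[0,0,0],"hand":0}
    - {"offset":[0,0,0],"rot":[0,0,0],"hand":0}

```text
time_s: 17.13
position: [0.5165, 0.1119, 0.0894]
tcp_rot: [[0.004, -0.002, 1.0], [0.0, 1.0, 0.002], [-1.0, 0.0, 0.004]]
contact_force: [2.2, 0.1, 6.0]
gripper_width: 0.0145
```

>>> move_arm:
  rows:
    - {"offset":[0,0,0],"rot":[0,0,0],"hand":0.2}
    - {"offset":[0,0,0],"rot":[0,0,0],"hand":0.3}
    - {"offset":[0,0,0],"rot":[0,0,0],"hand":0.4}
    - {"offset":[0,0,0],"rot":[0,0,0],"hand":0.45}
    - {"offset":[0,0,0],"rot":[0,0,0],"hand":0.45}
    - {"offset":[0,0,0],"rot":[0,0,0],"hand":0.45}
    - {"offset":[0,0,0],"rot":[0,0,0],"hand":0.45}

```text
time_s: 17.72
position: [0.5145, 0.1118, 0.0877]
tcp_rot: [[-0.001, -0.002, 1.0], [-0.0, 1.0, 0.002], [-1.0, -0.0, -0.001]]
contact_force: [-0.1, -0.2, -0.4]
gripper_width: 0.0382
```

>>> move_arm:
  rows:
    - {"offset":[-0.05,0,0],"rot":[0,0,0],"hand":0.45}
    - {"offset":[-0.1,0,0],"rot":[0,0,0],"hand":0.45}
    - {"offset":[-0.2,0,0],"rot":[0,0,0],"hand":0.45}
    - {"offset":[-0.25,0,0],"rot":[0,0,0],"hand":0.45}
    - {"offset":[-0.25,0,0],"rot":[0,0,0],"hand":0.45}
    - {"offset":[-0.25,0,0],"rot":[0,0,0],"hand":0.45}
    - {"offset":[0,0,0],"rot":[0,0,0],"hand":0.45}
    - {"offset":[0,0,0],"rot":[0,0,0],"hand":0.45}
    - {"offset":[0,0,0],"rot":[0,0,0],"hand":0.45}

```text
time_s: 18.47
position: [0.5148, 0.1119, 0.2206]
tcp_rot: [[0.001, -0.002, 1.0], [0.0, 1.0, 0.002], [-1.0, 0.0, 0.001]]
contact_force: [0.1, 0.5, -0.6]
gripper_width: 0.0385
```

Run:
```python
from h import *
o=observe();print(o['position'],o['contact_force'],o['time_s'])
w=snapshot('wrist');b=snapshot('scene')
A=cv2.resize(w['image'][130:280,220:420],(400,300));B=cv2.resize(b['image'][175:240,330:400],(400,371),interpolation=cv2.INTER_CUBIC)
A=cv2.copyMakeBorder(A,0,71,0,0,cv2.BORDER_CONSTANT)
cv2.imwrite('pics/w8.png',cv2.hconcat([A,B])[:,:,::-1])
P=cloud(b);hsv=cv2.cvtColor(b['image'],cv2.COLOR_RGB2HSV)
m=((hsv[...,0]<6)|(hsv[...,0]>174))&(hsv[...,1]>150)&(hsv[...,2]>60);m[:170]=0;m[240:]=0;m[:,:330]=0;m[:,400:]=0
p=P[m];print(m.sum(),p.mean(0),p.max(0))
m=((hsv[...,0]>100)&(hsv[...,0]<130)&(hsv[...,1]>120));m[:175]=0;m[215:]=0;m[:,:345]=0;m[:,380:]=0
print('blue top z',np.percentile(P[m][:,2],[50,80,90]))
```

```text
[0.5148 0.1119 0.2206] [ 0.1131  0.5192 -0.56  ] 18.4667
29 [0.5182 0.1079 0.1125] [0.5294 0.1177 0.1182]
blue top z [0.0831 0.0847 0.0851]
```

View pics/w8.png

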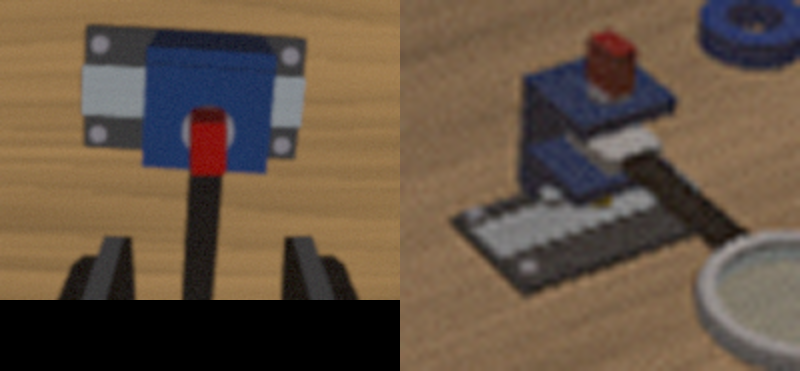

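The pin stands upright with its flange on the upper ear. Its top is about 32–33 mm above the ear, which matches 4 mm of flange plus 28 mm of head. The gripper is clear.

```bash
python3 -c "
from rig import *
print(sign_off())"
```

```text
the job is handed in; nothing more can be done
None
```

The pivot pin is in the magnifier mount and pressed home, and I have let go of it. I handed the job in at about 18.5 s on the robot's clock.

- **Threading:** I drew the pin from its block and lowered it through the upper ear, the eye and the lower ear. Readings at the end of each small step never passed about 3 N before the bush.
- **Pressing home:** The tip met the yellow bush at TCP z ≈ 0.101 and drove it down about 12 mm at roughly 5–6 N. The pin then stopped hard at z = 0.0893. I pressed to about 21 N up and 7 N sideways, about 22 N in all and well under the 45 N limit.
- **Last checks:** The final pictures show the flange on the upper ear and the pin upright. Its head top is about 32–33 mm above the ear, where 32 mm is expected. The force reads about zero with the gripper 13 cm clear.
- **Disagreements and limits:**
  - The cameras differed by 2–3 mm on the hole's y, so I lined the pin up using the wrist camera alone.
  - On ear height, bush contact suggested about 83 mm and the scene camera's depth about 84–85 mm.
  - I did not measure the bush directly. That it is fully down rests on the 12 mm of travel and the hard stop.
- **Bystanders:** I never moved near the tape, board or screwdriver. I did not check them in a final close-up.

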